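# Pack the presentation kit from behind the desk things

## Task

The memory stick and the video adapter lie behind the glue stick and the tape measure on the desk organiser: first clear these two onto the blue side mat, standing upright. Then lay the memory stick and the adapter in the kit tray, each in its own drawn outline and lined up with it. Last, stand the glue stick and the tape measure back on their own marked places, the tape measure lined up with its outline.

Things in the scene. Friction and masses are not known exactly. Their poses are not given: they have to be found in the camera images.
- organiser: Fixed dark wood board with cork face, 170 (own x, to its back) x 230 (own y) x 6 mm, origin centre of underside. Rim 6 mm wide, 20 mm high from the desk, at back and sides; front open. Home places at x -20, y +-55 mm; memory stick and adapter behind them on the board near x +20, y +-70 mm, about 12 mm behind the tape measure. The fixed green eraser (48 x 21 x 12 mm, at x 30, y 0) is not part of the job.
- glue_stick: Loose glue stick standing upright, red above, blue-grey below: a cylinder 25 mm in diameter and 96 mm tall, 40 g. Origin at the centre of its underside, z up. It starts on its home place on the organiser.
- tape_measure: Loose yellow tape measure with black round face, standing upright on its edge: 34 mm thick (own x, grip across this from above), 79 mm long (own y; the solid case runs from y -28 to +39 mm), 60 mm high, 190 g. Origin on the underside, midway along x. It starts on its home place; the things lying close behind are at most 13 mm high, so grip its upper half.
- memory_stick: Loose memory stick, dark red with a silver plug, lying flat: 18 mm wide (own x), 56 mm long (own y), 8 mm high, 12 g. Origin at the centre of its underside.
- video_adapter: Loose white video adapter block, lying flat: 24 mm wide (own x), 48 mm long (own y), 13 mm high, 30 g. Origin at the centre of its underside.
- glue_home: Home of the glue stick on the organiser: fixed round pad 48 mm in diameter, red with a white disc of 33 mm. Origin at the centre of its underside, on the board (6 mm over the desk); its upper face, where the glue stick stands, is 2 mm above the origin.
- tape_home: Home of the tape measure on the organiser: fixed white pad 56 (own x) x 96 (own y) mm with a black rectangle 40 x 84 mm drawn on it. Origin at the centre of its underside (6 mm over the desk); upper face 2 mm above it. The tape measure's origin belongs over this origin, its y axis along this y axis (either way round).
- stick_spot: Memory stick's place: fixed paper card 76 x 70 mm on the kit tray's floor with a narrow RED outline 22 (own x) x 60 (own y) mm. Origin: centre of card's underside, 4 mm over the desk; upper face 2 mm above it. The tray (fixed, wooden) is 78 x 200 mm inside, walls 5 mm thick, 20 mm high from the desk; outlines lie across it, card centres 84 mm apart along it, each 58 mm from its end wall.
- adapter_spot: Video adapter's place: a card like the other in the same tray, with a shorter, wider BLUE outline 28 (own x) x 52 (own y) mm. Origin at the centre of the card's underside (4 mm over the desk), upper face 2 mm above it.
- side_mat: Fixed blue fabric mat for things set aside, 180 (own x) x 120 (own y) x 2 mm, lying on the desk. Origin at the centre of its underside; upper face 2 mm above it.
There are look-alikes about, which are no part of the job. There is more than one size of the video_adapter; the one meant has the size given above.

How it is judged:
By the outcome, as a careful person would: the job done as asked, in the order asked, and still so for the second after the job is handed in, with the robot touching nothing.
It also fails if it takes over 141 s, if anything falls off the work surface, if the arm or the gripper's body presses on something with over 40 N, if the wrist force passes 120 N, or if a joint passes its speed limit or range.

## Robot

A 7-joint arm with a two-finger parallel gripper is mounted at the origin on a cart in front of the work surface, level with it; the furniture and walls round the work are solid. World frame = base frame: x ahead of the robot, y to its left, z up, the work surface at z = 0. Lengths are in m, angles in rad, forces in N, time in s.
With the tool pointing down it reaches from about 0.35 to 0.775 m from the base axis. Payload 3.1 kg.
Tool frame: the origin (TCP) lies between the finger pads; the fingertips stand 11 mm ahead of it and the grasp point (between the pads) lies 8 mm behind it (tip_reach is the distance from the TCP to the fingertips, in m); z points along the fingers, y is the line along which they close (so a half turn about z gives the same grasp; the last joint's range is limited). The gripper opens to 85 mm and grips with 20 to 120 N. Pads are 22 mm wide; open, the fingers measure 114 mm over their backs; the gripper's body (76 mm by 85 mm) begins 54 mm behind the grasp point. The pads swing forward as they close: fully open they stand 13 mm farther back than shut.
Start: joints at [-1.196, 0.311, 0.014, 1.512, -0.004, 1.319, -0.027], TCP at [0.223, 0.503, 0.242] pointing down, gripper open.
Joint ranges: [-2.7, 2.7], [-0.3, 1.91], [-1.27, 1.3], [0.12, 2.57], [-1.44, 4.58], [0.2, 2.03], [-3.05, 3.05]. Speed limits (rad/s): [2.79, 2.79, 3.14, 3.14, 3.14, 3.14, 3.14].

## Interface

Orientations are given as [roll, pitch, yaw] about the fixed x, y, z axes, in that order (R = Rz(yaw) Ry(pitch) Rx(roll)).
In Python, from cell import move_ptp, line_to, move_j, grip, pause, ik, get_image, IKError, job_done, trace, current_t, current_joint_pos, current_qd, current_joint_torque, current_tcp_pos, current_orientation, current_contact_force, current_ft_torque, current_grip_width, current_grasp_force, tip_reach gives the robot as it stands. Calls block until the motion is done:
- move_ptp(position, orientation): joint-space move of the TCP to a pose.
- line_to(position, feed=0.15, orientation=None, f_stop=None): straight line of the TCP; orientation=None keeps the orientation; feed is the mean speed in m/s. With f_stop (N) it stops when the force on the tool has changed by that much, and returns True; else False.
- move_j(angles): joint-space move.
- grip(opening, grasp_force=None): opening from 0.0 (shut) to 1.0 (fully open); grasp_force is the grip in N (None keeps the last); returns when the fingers have stopped.
- pause(seconds).
- ik(position, orientation): joint angles nearest the present ones, or None.
- get_image(name): name is "scene" or "top" or "wrist"; returns a dict with "img" (420x560x3 uint8, red, green, blue), "fov_y" (degrees; the focal length in pixels is half the picture's height over the tangent of half this angle, whatever the lens; pixels are square), "cx", "cy" (the principal point, pixels), "D" ([k1, k2, p1, p2, k3] as OpenCV has them; the pictures are not rectified), "R" (3x3) and "t" (3): a world point X has camera coordinates R X + t. Camera axes: x right, y down, z forward; pixel columns grow to the right and rows downward; lengths in m; the calibration is good to about 2 mm. A picture is of the moment at which its call begins. There is no depth.
A pose or a line that the arm cannot do raises IKError and nothing moves.
- job_done(): hands the job in; it is judged then, once.
Trained networks look in the newest picture that a camera, given by its name, has taken for a name from the list of things; names that differ only in an ending like _2 or _b are one class to them, and where a whole thing is asked for, a point or a joint stands for the part that bears it (a point fixed in the world has none). Each returns a list of dicts, best first, with "confidence" (0 to 1); they miss things now and then, are a little off and sometimes report something else, mostly with a low value. They report only what shows in the picture. A call takes as long as a camera call. They do not tell look-alikes from the thing itself.
- trace(thing, camera): "mask" (420x560 bool, what is visible of it) and "pixel" ([column, row] in pixels, amid what is visible of it).
Readings, each from a call of its own:
- current_t(): time.
- current_joint_pos(): joint angles.
- current_qd(): joint speeds.
- current_joint_torque(): joint torques, N m.
- current_tcp_pos(): TCP position.
- current_orientation(): TCP orientation.
- current_contact_force(): force on the tool from outside, world axes, zero at the start.
- current_ft_torque(): the same for the moment, N m.
- current_grip_width(): opening from 0.0 (shut) to 1.0 (fully open).
- current_grasp_force(): force on a finger pad.
Only numpy, scipy, OpenCV 4.12 (cv2) and the standard library are available. Lean on these libraries where they do the work, as an engineer would, in place of code of your own. Each camera call takes 0.05 s, during which the arm holds its last target. There are 200 camera calls.

## Working session

There is one attempt and no reset: what is moved stays moved. The work goes in short steps, each a Python script; the robot and the scene stay as the last script left them, time stands still between calls to the robot, and variables do not carry over. Pictures are saved under pics/ and viewed, at most 14 in all, crops included, and the job is handed in when it is done.

```bash
mkdir -p pics; ls; python3 - <<'E'
from cell import *
import cv2,numpy as np
for n in ["scene","top"]:
    d=get_image(n); cv2.imwrite(f"pics/{n}0.png",d["img"][:,:,::-1])
    print(n,d["fov_y"],d["cx"],d["cy"],d["D"],np.round(d["R"],3).tolist(),np.round(d["t"],3).tolist())
print(current_t(),current_tcp_pos(),current_orientation(),tip_reach)
E
```

```text
pics
scene 55.87414102407523 280.055721698695 211.9951771924342 [-0.09701058  0.          0.          0.          0.        ] [[0.798, -0.603, 0.007], [-0.449, -0.602, -0.661], [0.402, 0.524, -0.751]] [-0.274, 0.327, 0.594]
top 51.2754227764654 278.637511000288 205.05426363708682 [-0.02411277  0.          0.          0.          0.        ] [[-0.007, -0.999, 0.034], [-0.987, 0.002, -0.163], [0.163, -0.034, -0.986]] [0.151, 0.455, 0.904]
0.1 [0.22239751 0.50233766 0.24131709] [-3.13943445e+00  1.18449906e-04  2.72490035e+00] 0.011
```

View pics/top0.png

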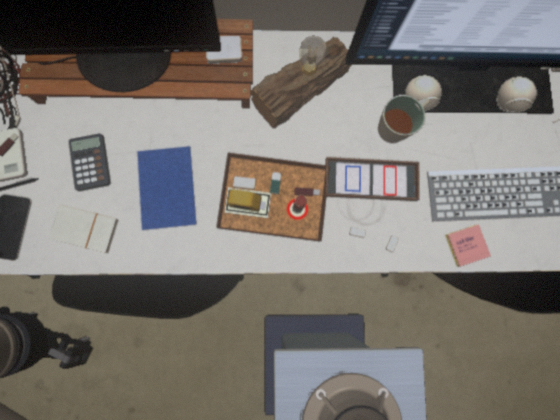

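View pics/scene0.png

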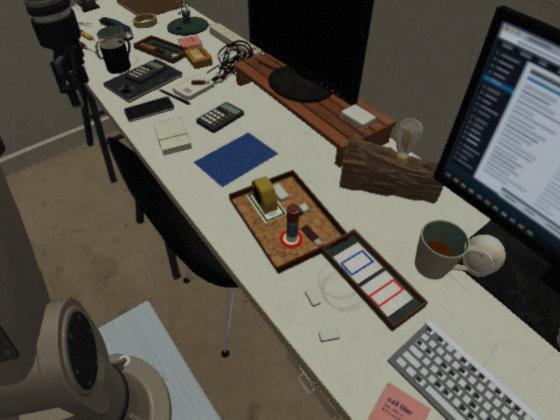

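The top view shows the organiser around (272,197). On it are the tape measure (245,202), glue stick (298,206), memory stick (307,191), white adapter (244,183) and eraser (275,183). The blue mat is at (166,187), and the tray at (372,180) has its blue outline at (353,179) and red outline at (390,180). Candidate adapters are the white blocks at (244,183), (357,232), (392,243) and possibly (225,47). A second stick may be at (9,143).

```bash
cat > h.py <<'E'
from cell import *
import cv2,numpy as np
def K(d):
    f=d["img"].shape[0]/2/np.tan(np.radians(d["fov_y"])/2)
    return np.array([[f,0,d["cx"]],[0,f,d["cy"]],[0,0,1]])
def world(d,px,z):
    p=cv2.undistortPoints(np.float64(px).reshape(-1,1,2),K(d),np.float64(d["D"])).reshape(-1,2)
    R=np.array(d["R"]);c=-R.T@np.array(d["t"])
    r=np.c_[p,np.ones(len(p))]@R
    return (c+r*((z-c[2])/r[:,2])[:,None])[:,:2]
def pix(d,X):
    R=np.array(d["R"]);return cv2.projectPoints(np.float64(X).reshape(-1,1,3),cv2.Rodrigues(R)[0],np.float64(d["t"]),K(d),np.float64(d["D"]))[0].reshape(-1,2)
def rect(d,mask,z):
    "centre, (short,long), yaw of the long side in (-90,90] deg, at height z"
    c=max(cv2.findContours(mask.astype(np.uint8),cv2.RETR_EXTERNAL,cv2.CHAIN_APPROX_NONE)[0],key=cv2.contourArea)
    return rectw(world(d,c.reshape(-1,2),z))
def rectw(w):
    b=cv2.boxPoints(cv2.minAreaRect(np.float32(w*1000)))/1000
    e=[b[1]-b[0],b[2]-b[1]];l=[np.linalg.norm(v) for v in e];v=e[int(np.argmax(l))]
    y=np.degrees(np.arctan2(v[1],v[0]));y=(y+90)%180-90
    return b.mean(0),sorted(l),y
def find(d,cam,names):
    for n,z in names.items():
        for o in trace(n,cam)[:4]:
            if o["confidence"]<.25: continue
            c,l,y=rect(d,o["mask"],z)
            print(n,round(o["confidence"],2),np.round(o["pixel"]),np.round(c,3),np.round(l,3),round(y,1))
def save(d,n,s=1,crop=None):
    im=d["img"][:,:,::-1]
    if crop: x0,y0,x1,y1=crop; im=im[y0:y1,x0:x1]
    cv2.imwrite(f"pics/{n}.png",cv2.resize(im,None,fx=s,fy=s,interpolation=cv2.INTER_CUBIC))
E
python3 - <<'E'
from h import *
d=get_image("top")
find(d,"top",dict(organiser=.006,glue_stick=.05,tape_measure=.06,memory_stick=.014,video_adapter=.019,glue_home=.008,tape_home=.008,stick_spot=.006,adapter_spot=.006,side_mat=.002))
save(d,"top_crop",3,(130,140,430,260))
d=get_image("wrist");print(-np.array(d["R"]).T@d["t"],d["fov_y"],np.round(d["R"],2).tolist())
E
```

```text
organiser 0.57 [277. 194.] [0.48  0.159] [0.176 0.233] 82.6
glue_stick 0.72 [297. 202.] [0.454 0.107] [0.023 0.039] -26.9
tape_measure 0.84 [246. 204.] [0.461 0.217] [0.04  0.076] 80.3
tape_measure 0.71 [247. 183.] [0.498 0.222] [0.024 0.046] 83.5
memory_stick 0.77 [306. 193.] [0.488 0.087] [0.022 0.058] 85.1
video_adapter 0.78 [245. 183.] [0.507 0.225] [0.025 0.045] 83.5
video_adapter 0.65 [394. 241.] [ 0.375 -0.097] [0.018 0.035] -25.9
video_adapter 0.6 [356. 230.] [ 0.397 -0.022] [0.02  0.035] 73.7
glue_home 0.65 [278. 196.] [0.479 0.16 ] [0.174 0.233] 82.3
tape_home 0.91 [257. 209.] [0.465 0.217] [0.058 0.096] 82.8
stick_spot 0.92 [389. 178.] [ 0.515 -0.104] [0.072 0.078] 87.5
adapter_spot 0.66 [352. 177.] [ 0.519 -0.019] [0.072 0.075] 87.6
side_mat 0.65 [165. 191.] [0.501 0.398] [0.121 0.18 ] 6.0
[0.15494863 0.53357386 0.37396438] 66.14337663280448 [[0.4, 0.91, -0.0], [0.88, -0.39, 0.29], [0.26, -0.12, -0.96]]
```

```bash
python3 -c "
import cv2;i=cv2.imread('pics/top_crop.png');print(i.shape);cv2.imwrite('pics/top_crop2.png',i[:,:800] if 0 else cv2.resize(i,(800,320)))"
```

```text
(360, 900, 3)
```

View pics/top_crop2.png

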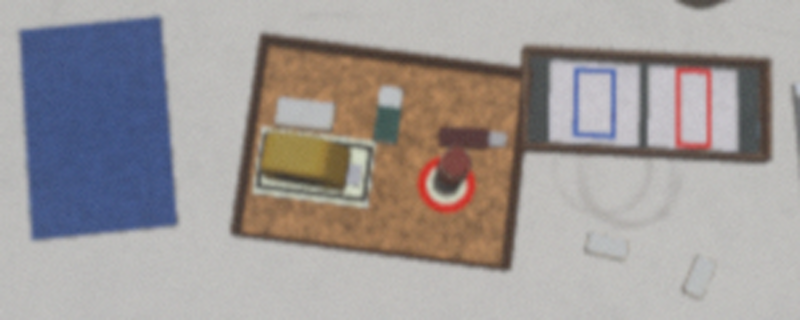

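```bash
python3 - <<'E'
from h import *
from math import pi
N=dict(glue_stick=.05,tape_measure=.068,memory_stick=.014,video_adapter=.019,glue_home=.008,tape_home=.008,stick_spot=.006,adapter_spot=.006,side_mat=.002,organiser=.02)
move_ptp([.43,-.03,.27],[pi,0,pi]); pause(.2)
d=get_image("wrist"); save(d,"w_tray"); find(d,"wrist",{k:N[k] for k in ["stick_spot","adapter_spot","video_adapter"]})
move_ptp([.44,.16,.27],[pi,0,pi]); pause(.2)
d=get_image("wrist"); save(d,"w_org"); find(d,"wrist",N)
print(current_t(),current_joint_pos())
E
```

```text
stick_spot 0.78 [213. 242.] [ 0.517 -0.101] [0.068 0.076] 87.0
adapter_spot 0.9 [276. 239.] [ 0.521 -0.018] [0.068 0.076] 87.1
video_adapter 0.94 [209. 129.] [ 0.374 -0.098] [0.018 0.034] -26.2
video_adapter 0.92 [464. 234.] [0.507 0.221] [0.026 0.052] 83.3
video_adapter 0.71 [272. 151.] [ 0.399 -0.024] [0.018 0.033] 75.1
video_adapter 0.58 [374. 186.] [0.448 0.101] [0.037 0.044] -42.5
glue_stick 0.91 [222. 198.] [0.458 0.105] [0.03  0.052] -22.9
tape_measure 0.94 [325. 202.] [0.459 0.214] [0.043 0.078] 79.7
memory_stick 0.89 [208. 215.] [0.49  0.088] [0.017 0.056] 85.6
video_adapter 0.93 [119. 144.] [ 0.398 -0.018] [0.019 0.034] 71.8
video_adapter 0.84 [ 53. 121.] [ 0.374 -0.091] [0.019 0.033] -26.7
video_adapter 0.61 [454. 213.] [0.496 0.388] [0.117 0.175] 5.7
video_adapter 0.56 [318. 227.] [0.509 0.225] [0.025 0.049] 80.1
glue_home 0.9 [234. 181.] [0.45  0.111] [0.04  0.049] 62.0
tape_home 0.83 [295. 179.] [0.467 0.217] [0.057 0.097] 81.6
stick_spot 0.6 [ 73. 234.] [ 0.517 -0.101] [0.07  0.079] 87.4
adapter_spot 0.82 [138. 234.] [ 0.522 -0.017] [0.069 0.075] 86.9
organiser 0.97 [261. 202.] [0.478 0.161] [0.172 0.23 ] 82.5
4.6917 [-0.83859204  0.13082191  0.51227195  1.68667162 -0.06571576  1.3412554
  1.25591143]
```

View pics/w_org.png

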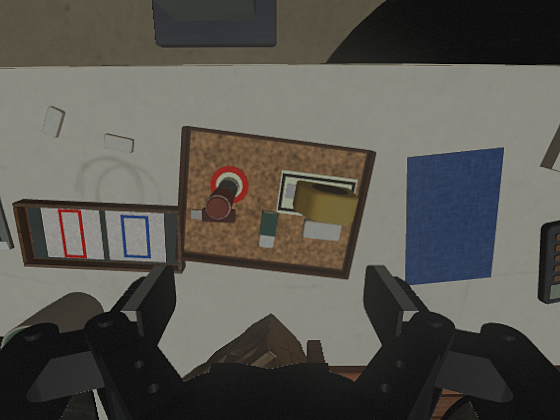

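View pics/w_tray.png

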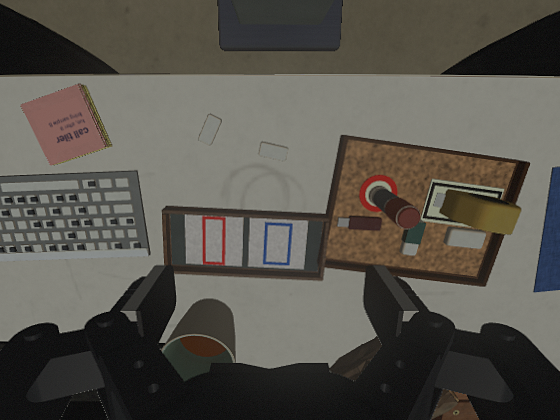

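Adapter candidates: the small blocks at (53,121) and (119,144) in the wrist picture measure about 19×34 mm. The one at (320,229), behind the tape, measures 25×49 mm at world (.509,.225), so that is the right one. The only stick on the organiser is at (212,215) and is 17×56 mm. The glue stick's base is near (234,183), and the tape case sits at (325,203).

```bash
cat >> h.py <<'E'
from math import pi
from scipy.optimize import minimize
def solid(lx,ly,h,z,cyl=False,oy=0):
    if cyl: a=np.linspace(0,2*pi,40); b=np.c_[np.cos(a),np.sin(a)]*lx/2
    else: b=np.array([[-1,-1],[1,-1],[1,1],[-1,1]])*[lx/2,ly/2]+[0,oy]
    return np.r_[np.c_[b,b[:,:1]*0+z],np.c_[b,b[:,:1]*0+z+h]]
def fit(d,mask,S,x0,fixyaw=False):
    "fit x,y,yaw(deg) of a convex solid to a mask by overlap"
    m=cv2.resize(mask.astype(np.uint8),None,fx=4,fy=4,interpolation=cv2.INTER_LINEAR)
    def cost(p):
        a=np.radians(p[2] if not fixyaw else x0[2]); c,s=np.cos(a),np.sin(a)
        X=S.copy(); X[:,:2]=S[:,:2]@np.array([[c,s],[-s,c]])+np.array(p[:2])/1000
        u=(pix(d,X)+.5)*4-.5
        r=np.zeros_like(m); cv2.fillConvexPoly(r,cv2.convexHull(np.int32(np.round(u*16))),1,cv2.LINE_8,4)
        return 1-(r&m).sum()/(r|m).sum()
    p0=np.array([x0[0]*1000,x0[1]*1000,x0[2]])
    sim=p0+np.array([[0,0,0],[6,0,0],[0,6,0],[0,0,6]])
    r=minimize(cost,p0,method="Nelder-Mead",options=dict(initial_simplex=sim,xatol=.05,fatol=1e-4,maxiter=150))
    return r.x[0]/1000,r.x[1]/1000,r.x[2],round(1-r.fun,3)
def best(n,cam,near,d,z):
    "the report of a thing nearest a world point"
    c=[o for o in trace(n,cam) if o["confidence"]>.3]
    return min(c,key=lambda o:np.hypot(*(world(d,o["pixel"],z)[0]-near))) if c else None
def down(yawdeg): return [pi,0,(np.radians(yawdeg)+pi)%(2*pi)-pi]
E
python3 - <<'E'
from h import *
d=get_image("wrist")
o=best("glue_stick","wrist",(.452,.108),d,.05); print(fit(d,o["mask"],solid(.025,0,.096,.008,True),(.452,.108,0),True))
o=best("tape_measure","wrist",(.466,.217),d,.05); print(fit(d,o["mask"],solid(.034,.067,.06,.008,oy=.0055),(.466,.217,-8)))
d=get_image("top")
o=best("glue_stick","top",(.452,.108),d,.05); print(fit(d,o["mask"],solid(.025,0,.096,.008,True),(.452,.108,0),True))
o=best("tape_measure","top",(.466,.217),d,.05); print(fit(d,o["mask"],solid(.034,.067,.06,.008,oy=.0055),(.466,.217,-8)))
o=best("side_mat","top",(.5,.4),d,.002); print(rect(d,o["mask"],.002))
# feasibility
for p,y in [((.452,.108,.3),172),((.45,.395,.2),172),((.466,.22,.2),82.5),((.54,.395,.2),82.5),((.466,.22,.2),-97.5),((.54,.395,.2),-97.5),((.49,.088,.1),-94.4),((.49,.088,.1),85.6),((.516,-.1,.1),-3),((.516,-.1,.1),177),((.516,-.02,.1),-3),((.516,-.02,.1),177)]:
    q=ik(p,down(y)); print(p,y,None if q is None else np.round(q,2))
E
```

```text
(np.float64(0.45357244948791936), np.float64(0.10946623451315378), np.float64(2.3369268147575095), np.float64(0.908))
(np.float64(0.4631678769920911), np.float64(0.213613364715228), np.float64(-12.724676207681107), np.float64(0.863))Traceback (most recent call last):
  File "<stdin>", line 6, in <module>
TypeError: 'NoneType' object is not subscriptable
```

```bash
python3 - <<'E'
from h import *
d=get_image("top")
o=best("side_mat","top",(.5,.4),d,.002); print(rect(d,o["mask"],.002) if o else None)
for p,y in [((.452,.108,.3),172),((.45,.395,.2),172),((.466,.22,.2),82.5),((.54,.395,.2),82.5),((.466,.22,.2),-97.5),((.54,.395,.2),-97.5),((.49,.088,.1),-94.4),((.49,.088,.1),85.6),((.516,-.1,.1),-3),((.516,-.1,.1),177),((.516,-.02,.1),-3),((.516,-.02,.1),177)]:
    q=ik(p,down(y)); print(p,y,None if q is None else np.round(q,2))
# glue -> mat
G=(.453,.109); M=(.445,.395)
grip(.6); move_ptp([*G,.18],down(172)); line_to([*G,.067],.12)
grip(0,30); print("w",current_grip_width(),current_grasp_force())
line_to([*G,.19],.15); move_ptp([*M,.19],down(172)); line_to([*M,.07],.15)
s=line_to([*M,.057],.03,f_stop=4); print(s,current_tcp_pos()); grip(.6); line_to([*M,.19],.2)
print(current_t())
E
```

```text
(array([0.50168985, 0.3982863 ], dtype=float32), [np.float32(0.120668605), np.float32(0.18149582)], np.float32(5.538124))
(0.452, 0.108, 0.3) 172 [-0.78  0.11  0.57  1.64 -0.06  1.41  1.23]
(0.45, 0.395, 0.2) 172 [-1.01  0.45  0.38  1.45 -0.17  1.27  0.82]
(0.466, 0.22, 0.2) 82.5 [-1.    0.31  0.67  1.69 -0.2   1.21 -0.42]
(0.54, 0.395, 0.2) 82.5 [-1.03  0.65  0.66  1.23 -0.38  1.39 -0.53]
(0.466, 0.22, 0.2) -97.5 [-0.74  0.27  0.33  1.68 -0.1   1.2   2.63]
(0.54, 0.395, 0.2) -97.5 [-0.81  0.59  0.26  1.21 -0.15  1.36  2.45]
(0.49, 0.088, 0.1) -94.4 [-0.52  0.35  0.39  1.86 -0.16  0.96  3.  ]
(0.49, 0.088, 0.1) 85.6 [-0.77  0.4   0.72  1.87 -0.31  0.98  0.01]
(0.516, -0.1, 0.1) -3 [-0.62  0.62  1.13  1.81 -0.63  1.12 -0.9 ]
(0.516, -0.1, 0.1) 177 [-0.37  0.46  0.7   1.8  -0.34  1.01  1.99]
(0.516, -0.02, 0.1) -3 [-0.79  0.6   1.13  1.83 -0.61  1.11 -1.06]
(0.516, -0.02, 0.1) 177 [-0.48  0.42  0.63  1.82 -0.29  0.99  1.79]
w 0.2847643870013114 29.69881296157837
True [0.44559217 0.39563457 0.06117002]
11.9833
```

```bash
python3 - <<'E'
from h import *
G=(.465,.220); M=(.545,.398)
grip(.85); move_ptp([*G,.15],down(81)); pause(.1)
d=get_image("wrist"); save(d,"w_tape")
line_to([*G,.045],.12)
grip(0,60); print("w",current_grip_width(),current_grasp_force())
line_to([*G,.15],.15); move_ptp([*M,.15],down(81)); line_to([*M,.048],.15)
s=line_to([*M,.035],.03,f_stop=5); print(s,current_tcp_pos()); grip(.85); line_to([*M,.17],.2)
pause(.1); d=get_image("wrist"); save(d,"w_mat")
print(current_t())
E
python3 -c "
import cv2,numpy as np
cv2.imwrite('pics/two.png',cv2.resize(np.hstack([cv2.imread('pics/w_tape.png'),cv2.imread('pics/w_mat.png')]),(800,300)))"
```

```text
w 0.3681974806043963 60.29773404356092
True [0.54614119 0.39859428 0.03971089]
19.325
```

View pics/two.png

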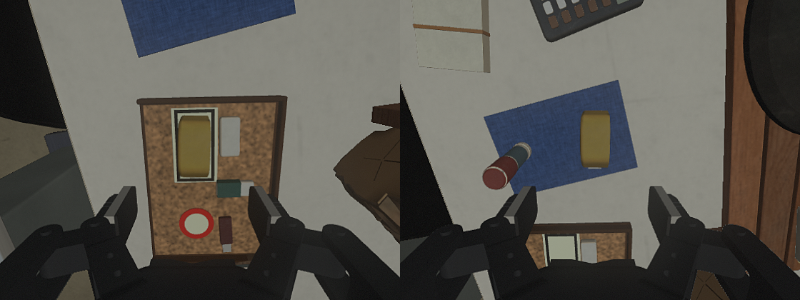

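The tape stands at (597,138) and the glue stick's base is at (525,150), both on the mat. The stick and the adapter are now uncovered.

```bash
cat >> h.py <<'E'
def outline(d,col,near,z=.006):
    im=d["img"].astype(int);r,g,b=im[...,0],im[...,1],im[...,2]
    m=((r-g>35)&(r-b>35)) if col=="red" else ((b-r>35)&(b-g>20))
    yy,xx=np.nonzero(m); w=world(d,np.c_[xx,yy],z)
    w=w[np.hypot(*(w-near).T)<.037]
    return rectw(w),len(w)
def measure(d,cam="wrist"):
    for n,S,p in [("memory_stick",solid(.018,.056,.008,.006),(.49,.087,-6)),("video_adapter",solid(.024,.048,.013,.006),(.507,.224,-8))]:
        o=best(n,cam,p[:2],d,.015)
        if o: print(n,np.round(fit(d,o["mask"],S,p),4),rect(d,o["mask"],S[-1,2]))
    print(outline(d,"red",(.516,-.102)),outline(d,"blue",(.52,-.018)))
E
python3 - <<'E'
from h import *
move_ptp([.45,.06,.22],down(180)); pause(.1)
d=get_image("wrist"); save(d,"w_mid"); measure(d)
move_ptp([.45,.0,.2],down(180)); pause(.1)
d=get_image("wrist"); measure(d)
d=get_image("top");measure(d,"top")
print(current_t())
E
```

```text
memory_stick [ 0.4903  0.087  -5.9962  0.791 ] (array([0.4893111 , 0.08693442], dtype=float32), [np.float32(0.018677857), np.float32(0.05559979)], np.float32(86.84332))
video_adapter [ 0.5089  0.2254 -9.0558  0.892 ] (array([0.50661886, 0.22225218], dtype=float32), [np.float32(0.026073378), np.float32(0.051888037)], np.float32(83.44147))
((array([ 0.51703423, -0.10189077], dtype=float32), [np.float32(0.030028049), np.float32(0.068722405)], np.float32(-3.0573807)), 525) ((array([ 0.52150583, -0.01863655], dtype=float32), [np.float32(0.03483108), np.float32(0.059263885)], np.float32(-2.7774582)), 405)
memory_stick [ 0.49    0.0866 -3.4441  0.799 ] (array([0.48867056, 0.08609972], dtype=float32), [np.float32(0.018834472), np.float32(0.056011938)], np.float32(89.99707))
video_adapter [ 0.5088  0.2241 -9.5734  0.891 ] (array([0.5064916 , 0.22069487], dtype=float32), [np.float32(0.027460687), np.float32(0.053696446)], np.float32(81.36243))
((array([ 0.5145922 , -0.10176318], dtype=float32), [np.float32(0.030475264), np.float32(0.06377697)], np.float32(-2.9239578)), 457) ((array([ 0.521504  , -0.01801629], dtype=float32), [np.float32(0.035506565), np.float32(0.059303522)], np.float32(-2.8265991)), 457)
memory_stick [ 0.4889  0.0859 -3.2241  0.845 ] (array([0.48805484, 0.08610889], dtype=float32), [np.float32(0.018033316), np.float32(0.055431254)], np.float32(89.24362))
video_adapter [ 0.5083  0.2242 -7.1387  0.894 ] (array([0.5070784 , 0.22410117], dtype=float32), [np.float32(0.025241278), np.float32(0.04790049)], np.float32(83.50333))
((array([0., 0.], dtype=float32), [np.float32(0.0), np.float32(0.0)], np.float32(0.0)), 0) ((array([ 0.5222794 , -0.01791821], dtype=float32), [np.float32(0.034247078), np.float32(0.058414724)], np.float32(-4.6385803)), 63)
22.0833
```

View pics/w_mid.png

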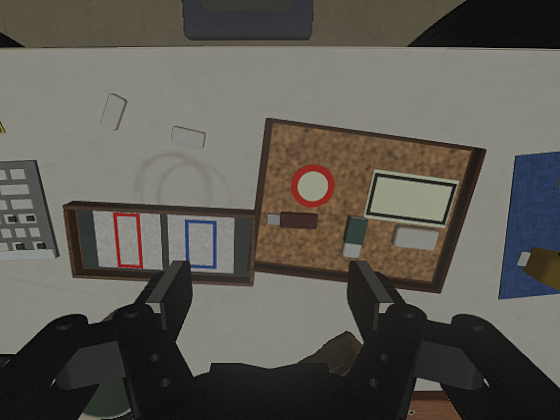

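```bash
cat >> h.py <<'E'
def look(name,S,p,n=2):
    d=get_image("wrist"); o=best(name,"wrist",p[:2],d,S[-1,2])
    if o is None: print("none"); return d,None
    f=fit(d,o["mask"],S,p); print(name,round(o["confidence"],2),np.round(f,4)); return d,f
E
cat > pp.py <<'E'
from h import *
import sys
def pick(name,S,p,zt,op,force):
    grip(op); move_ptp([p[0],p[1],.08],down(p[2]+90)); pause(.15)
    d,f=look(name,S,p); save(d,"pk_"+name)
    if f and f[3]>.75 and np.hypot(f[0]-p[0],f[1]-p[1])<.008: p=f[:2]+(p[2] if abs(f[2]-p[2])>7 else f[2],)
    line_to([p[0],p[1],.06],.1,down(p[2]+90)); line_to([p[0],p[1],zt],.08)
    grip(0,force); print("w",current_grip_width()*85,current_grasp_force(),current_tcp_pos()); line_to([p[0],p[1],.09],.12)
def place(q,yaw,zt,op):
    move_ptp([*q,.09],down(yaw)); line_to([*q,zt+.008],.12)
    s=line_to([*q,zt-.003],.02,f_stop=3); print("contact",s,current_tcp_pos()); grip(op); line_to([*q,.085],.15); pause(.15)
E
python3 - <<'E'
from pp import *
pick("memory_stick",solid(.018,.056,.008,.006),(.4895,.0868,-4.5),.0185,.5,25)
place((.517,-.102),177,.0185,.42)
S=solid(.018,.056,.008,.006)
d,f=look("memory_stick",S,(.517,-.102,-93)); save(d,"pl_stick",1); print(outline(d,"red",(.517,-.102)),current_t())
E
python3 -c "
import cv2,numpy as np
cv2.imwrite('pics/two2.png',np.hstack([cv2.imread(f'pics/{n}.png')[100:400,80:480] for n in ('pk_memory_stick','pl_stick')]))"
```

```text
memory_stick 0.8 [ 0.4902  0.0862 -3.1865  0.836 ]
w 16.38752445021659 27.35674113035202 [0.49041356 0.08622115 0.01869542]
contact True [ 0.51746691 -0.10202566  0.01867817]
memory_stick 0.84 [  0.5182  -0.1007 -92.3193   0.836 ]
((array([ 0.5176682 , -0.10174789], dtype=float32), [np.float32(0.030383274), np.float32(0.06794652)], np.float32(-2.9449997)), 1493) 30.1333
```

View pics/two2.png

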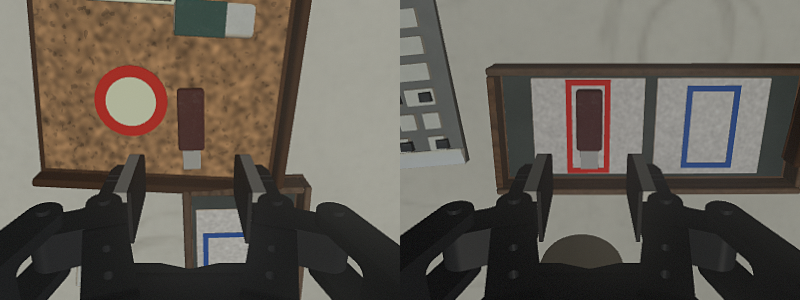

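The stick lies inside the red outline with even gaps: offset (0.5, 1.0) mm, 0.6° off. The adapter is next.

```bash
python3 - <<'E'
from pp import *
S=solid(.024,.048,.013,.006)
pick("video_adapter",S,(.5085,.2245,-8.2),.0205,.55,30)
place((.5217,-.018),177,.0205,.48)
d,f=look("video_adapter",S,(.5217,-.018,-93)); save(d,"pl_ad",1); print(outline(d,"blue",(.5217,-.018)),current_t())
E
python3 -c "
import cv2,numpy as np
cv2.imwrite('pics/two3.png',np.hstack([cv2.imread(f'pics/{n}.png')[100:400,80:480] for n in ('pk_video_adapter','pl_ad')]))"
```

```text
video_adapter 0.94 [ 0.5095  0.2242 -5.9577  0.927 ]
w 22.867041531744803 30.50425887107849 [0.51019185 0.22440556 0.02118973]
contact True [ 0.52222965 -0.01796226  0.02111836]
video_adapter 0.97 [ 5.22600e-01 -1.67000e-02 -9.41981e+01  9.06000e-01]
((array([ 0.5215875 , -0.01800968], dtype=float32), [np.float32(0.03578955), np.float32(0.059858587)], np.float32(-2.8145905)), 1194) 38.4417
```

View pics/two3.png

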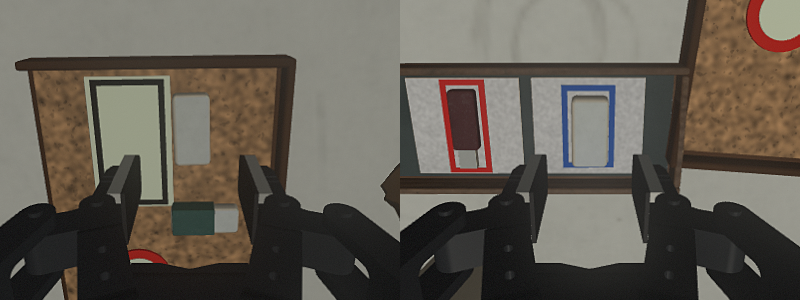

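Both look seated. I'll check from the opposite side, which cancels parallax bias, before the last stage.

```bash
python3 - <<'E'
from pp import *
move_ptp([.53,-.05,.12],down(-3)); pause(.15)
d,f=look("video_adapter",solid(.024,.048,.013,.006),(.5217,-.018,-93)); look("memory_stick",solid(.018,.056,.008,.006),(.517,-.102,-93))
print(outline(d,"blue",(.5217,-.018)),outline(d,"red",(.517,-.102)),current_t())
save(d,"chk",2,(80,120,480,400))
E
```

```text
video_adapter 0.79 [ 5.21400e-01 -1.75000e-02 -9.42178e+01  9.14000e-01]
memory_stick 0.86 [  0.5163  -0.101  -90.2123   0.824 ]
((array([ 0.5209991, -0.0177964], dtype=float32), [np.float32(0.03569721), np.float32(0.05930706)], np.float32(-3.0166855)), 809) ((array([ 0.5166841 , -0.10192278], dtype=float32), [np.float32(0.030170009), np.float32(0.06863322)], np.float32(-2.9465866)), 1053) 41.1083
```

View pics/chk.png

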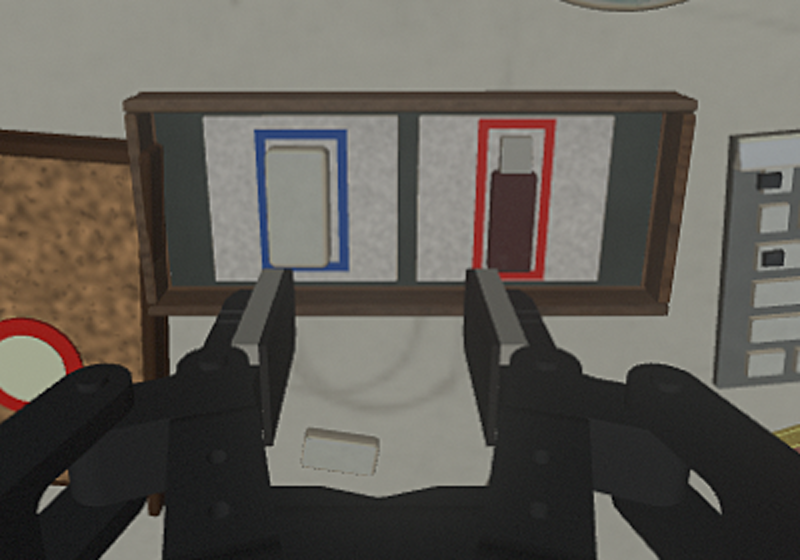

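Seen from the far side the adapter is within 0.5 mm and the stick within 1 mm, so both are fine. Next I'll measure the homes, then bring back the tape and the glue stick.

```bash
cat >> h.py <<'E'
def homes(d):
    im=d["img"].astype(int);r,g,b=im[...,0],im[...,1],im[...,2]
    yy,xx=np.nonzero((r-g>50)&(r-b>50)); w=world(d,np.c_[xx,yy],.008); w=w[np.hypot(*(w-(.452,.108)).T)<.035]
    if len(w)>50: print("ring",np.round(cv2.minEnclosingCircle(np.float32(w*1000)),1) if 0 else cv2.minEnclosingCircle(np.float32(w*1000)))
    for o in trace("tape_home","wrist")[:1]: print("tape_home",o["confidence"],rect(d,o["mask"],.008))
    yy,xx=np.nonzero((im.max(2)<75)); w=world(d,np.c_[xx,yy],.008)
    a=np.radians(82.5); u=np.array([np.cos(a),np.sin(a)]);v=np.array([u[1],-u[0]]); q=(w-(.466,.217))
    w=w[(abs(q@u)<.0465)&(abs(q@v)<.0265)]
    if len(w)>50: print("black",rectw(w),len(w))
E
python3 - <<'E'
from h import *
move_ptp([.43,.165,.17],down(172.5)); pause(.15)
d=get_image("wrist"); save(d,"w_home"); homes(d)
M=(.546,.3985)
move_ptp([.50,.3985,.2],down(172)); pause(.15)
d=get_image("wrist"); save(d,"w_mat2")
o=best("tape_measure","wrist",M,d,.04); print(o["confidence"],fit(d,o["mask"],solid(.034,.067,.06,.002,oy=.0055),(.546,.394,-9)))
o=best("glue_stick","wrist",(.446,.396),d,.05); print(o["confidence"],fit(d,o["mask"],solid(.025,0,.096,.002,True),(.446,.396,0),True))
print(current_t())
E
python3 -c "
import cv2,numpy as np
cv2.imwrite('pics/two4.png',np.hstack([cv2.imread(f'pics/{n}.png')[60:360,80:480] for n in ('w_home','w_mat2')]))"
```

```text
ring ((452.0814208984375, 108.31925964355469), 24.260833740234375)
tape_home 0.78 (array([0.46621048, 0.21769112], dtype=float32), [np.float32(0.054955665), np.float32(0.094435446)], np.float32(82.9375))
black (array([0.46652725, 0.2175898 ], dtype=float32), [np.float32(0.045985762), np.float32(0.09092835)], np.float32(82.45566)) 820
0.67 (np.float64(0.5434591142443456), np.float64(0.3942601482619111), np.float64(-8.216529634300864), np.float64(0.842))
0.77 (np.float64(0.4457736109763079), np.float64(0.3968935492574408), np.float64(-0.3867532694221759), np.float64(0.894))
44.5167
```

View pics/two4.png

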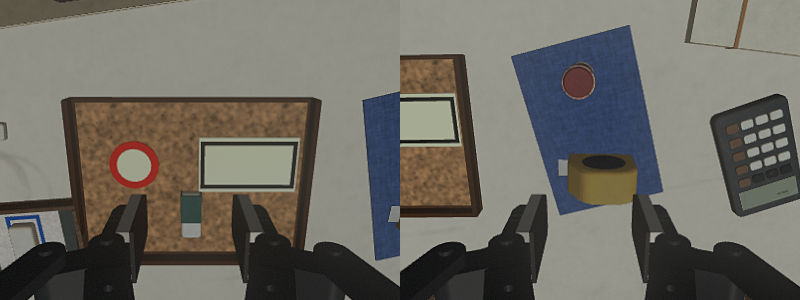

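```bash
python3 - <<'E'
from h import *
M=(.545,.398); H=(.4669,.2222)
grip(.85); move_ptp([*M,.15],down(81)); line_to([*M,.0395],.12)
grip(0,60); print("w",current_grip_width(),current_tcp_pos())
line_to([*M,.15],.15); move_ptp([*H,.15],down(82.6)); line_to([*H,.054],.12)
s=line_to([*H,.041],.02,f_stop=4); print(s,current_tcp_pos()); grip(.72); line_to([*H,.17],.15); pause(.15)
d=get_image("wrist"); save(d,"t1"); o=best("tape_measure","wrist",(.4665,.2176),d,.04); print(fit(d,o["mask"],solid(.034,.067,.06,.008,oy=.0055),(.4665,.2176,-7.5)))
M=(.4455,.396); H=(.4521,.1083)
grip(.6); move_ptp([*M,.18],down(172)); line_to([*M,.061],.12)
grip(0,30); print("w",current_grip_width())
line_to([*M,.2],.15); move_ptp([*H,.2],down(172)); line_to([*H,.077],.15)
s=line_to([*H,.063],.02,f_stop=4); print(s,current_tcp_pos()); grip(.6); line_to([*H,.19],.15)
move_ptp([.42,.165,.22],down(172.5)); pause(.2)
d=get_image("wrist"); save(d,"t2")
o=best("tape_measure","wrist",(.4665,.2176),d,.04); print(fit(d,o["mask"],solid(.034,.067,.06,.008,oy=.0055),(.4665,.2176,-7.5)))
o=best("glue_stick","wrist",(.452,.108),d,.05); print(fit(d,o["mask"],solid(.025,0,.096,.008,True),(.452,.108,0),True))
print(current_t())
E
python3 -c "
import cv2,numpy as np
cv2.imwrite('pics/two5.png',np.hstack([cv2.resize(cv2.imread(f'pics/{n}.png')[y:y+200,x:x+200],(400,400),interpolation=2) for n,y,x in (('t1',120,180),('t2',120,170))]))"
```

```text
w 0.3637116165405814 [0.54558802 0.39825855 0.0403502 ]
True [0.46726904 0.2224882  0.04624191]
(np.float64(0.46627393306985404), np.float64(0.22107872589969985), np.float64(-6.131840095281822), np.float64(0.787))
w 0.2840452134838854
True [0.45221105 0.10812821 0.06759271]
(np.float64(0.4656721665430771), np.float64(0.21526675841795664), np.float64(-3.0011935573373663), np.float64(0.815))
(np.float64(0.4490184752546615), np.float64(0.11110461822490642), np.float64(-1.0839280459872314), np.float64(0.775))
61.0
```

View pics/two5.png

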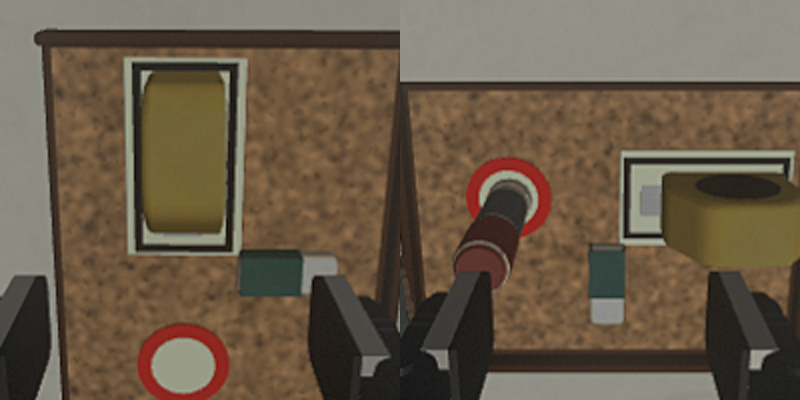

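```bash
python3 - <<'E'
from h import *
move_ptp([.54,.205,.24],down(172.5)); pause(.2)
d=get_image("wrist"); c=pix(d,[.4665,.2176,.008])[0].astype(int); save(d,"t3",4,(max(c[0]-80,0),max(c[1]-70,0),c[0]+80,c[1]+70)); print(c,current_t())
o=best("tape_measure","wrist",(.4665,.2176),d,.04); print(fit(d,o["mask"],solid(.034,.067,.06,.008,oy=.0055),(.4665,.2176,-7.5)))
homes(d)
E
```

```text
[271 113] 61.825
(np.float64(0.46671917620525355), np.float64(0.2185572994552393), np.float64(-5.636712742625586), np.float64(0.877))
ring ((452.84130859375, 104.938720703125), 27.527820587158203)
tape_home 0.74 (array([0.4666484 , 0.21772219], dtype=float32), [np.float32(0.057289466), np.float32(0.098132156)], np.float32(82.424805))
black (array([0.46634912, 0.21731827], dtype=float32), [np.float32(0.046896707), np.float32(0.091137074)], np.float32(82.48743)) 758
```

View pics/t3.png

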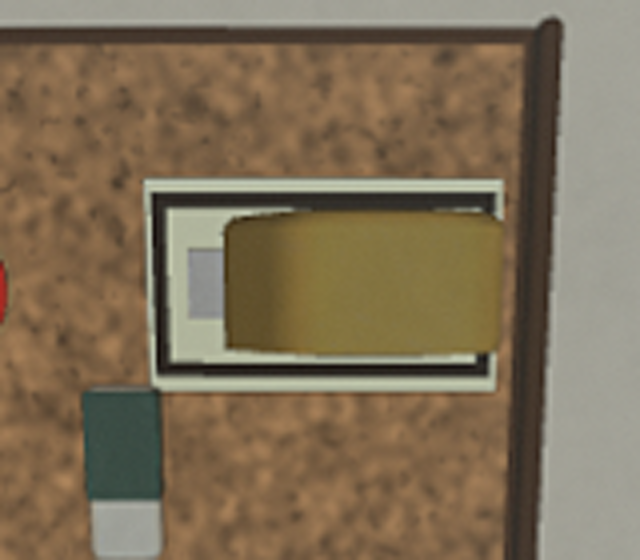

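The glue stick stands on the ring and the tape is square to its outline. However, the gap from the blade end (crop column 188) to the inner line (168) looks about 5 mm where 2.5 mm is expected, so I'll compute the shift.

```bash
python3 - <<'E'
from h import *
d=get_image("wrist")
u=np.array([np.cos(np.radians(82.5)),np.sin(np.radians(82.5))])
g=d["img"][111:117].astype(int).mean(0)
print(np.round(g[226:262]).astype(int).tolist())
H=np.array((.4664,.2175))
for col,z in [(233,.008),(238,.009),(238,.014),(247.2,.03),(247.2,.045),(316.6,.03),(316.6,.045)]: print(col,z,round(float((world(d,[[col,113.6]],z)[0]-H)@u),4))
E
```

```text
[[111, 87, 62], [136, 132, 112], [185, 193, 173], [38, 32, 27], [43, 37, 32], [44, 39, 34], [105, 106, 92], [190, 196, 170], [179, 183, 159], [178, 182, 158], [175, 179, 154], [151, 150, 133], [140, 141, 141], [142, 142, 141], [142, 143, 140], [142, 144, 141], [144, 145, 142], [144, 145, 142], [146, 147, 145], [144, 146, 143], [118, 114, 106], [80, 64, 30], [96, 80, 44], [96, 80, 44], [96, 80, 45], [96, 80, 45], [97, 81, 45], [96, 80, 44], [97, 80, 45], [96, 80, 46], [96, 80, 45], [96, 80, 44], [100, 83, 46], [105, 88, 48], [108, 89, 49], [110, 91, 50]]
233 0.008 -0.0411
238 0.009 -0.0356
238 0.014 -0.0351
247.2 0.03 -0.0243
247.2 0.045 -0.0233
316.6 0.03 0.0464
316.6 0.045 0.0442
```

The tape sits about 3.3 mm too far along +y, so I'll regrip it, lift it slightly and shift it.

```bash
python3 - <<'E'
from h import *
u=np.array([np.cos(np.radians(82.5)),np.sin(np.radians(82.5))])
P=np.array((.4669,.2222)); Q=P-.0033*u
grip(.72); move_ptp([*P,.15],down(82.6)); line_to([*P,.046],.12); grip(0,60); print("w",current_grip_width(),current_tcp_pos())
line_to([*P,.054],.08); line_to([*Q,.054],.05); print(line_to([*Q,.042],.02,f_stop=4),current_tcp_pos())
grip(.72); line_to([*Q,.17],.15)
move_ptp([.54,.205,.24],down(172.5)); pause(.2)
d=get_image("wrist"); save(d,"t4",4,(191,43,351,183))
g=d["img"][111:117].astype(int).mean(0); print(np.round(g[228:252,0]).astype(int).tolist())
d=get_image("top"); find(d,"top",dict(memory_stick=.014,video_adapter=.019)); print(current_t())
E
```

```text
w 0.36417166707611964 [0.46776877 0.22254024 0.04688572]
True [0.46664196 0.2190332  0.0468898 ]
[183, 30, 44, 46, 108, 187, 152, 139, 140, 141, 141, 142, 143, 146, 137, 76, 92, 96, 96, 96, 96, 96, 96, 95]
memory_stick 0.62 [391. 183.] [ 0.516 -0.101] [0.016 0.058] -2.9
69.025
```

View pics/t4.png

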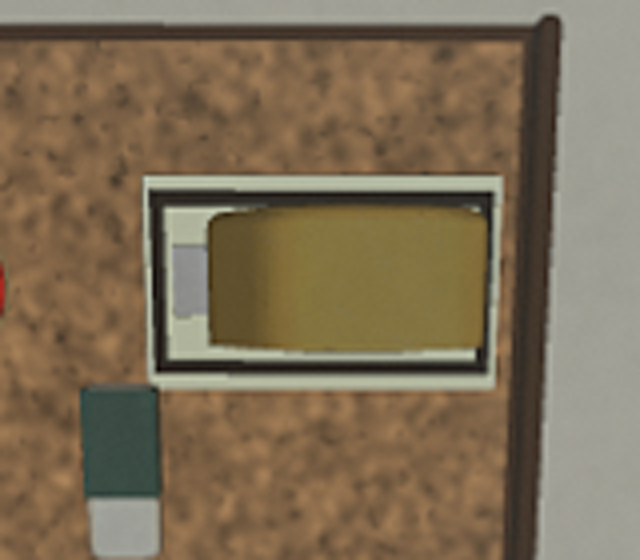

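The tape now sits inside its outline, with the expected gap of about 2 mm at the blade end (crop column 173 against 165), and square to it. I'm handing in.

```bash
python3 -c "
from cell import *
print(job_done())"
```

```text
the job is handed in; nothing more can be done
None
```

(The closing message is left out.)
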